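Load a logger module onto its rail in the asphalt lab

ROBOT

A 7-joint arm with a two-finger parallel gripper is mounted at the origin on the work surface. World frame = base frame: x ahead of the robot, y to its left, z up, the work surface at z = 0. Lengths are in m, angles in rad, forces in N, time in s.
With the tool pointing down it reaches from about 0.35 to 0.9 m from the base axis. Payload 7.2 kg.
Tool frame: the origin (TCP) lies at the very end of the fingers, on their centre line; the grasp point (between the pads) lies 19 mm behind it; x points along the fingers, y is the direction in which the jaws open and shut, and the axes are right-handed (so a half turn about x gives the same grasp; the last joint's range is limited). The gripper opens to 88 mm and grips with 3 to 60 N. Pads are 20 mm wide; open, the fingers measure 115 mm over their backs; the gripper's body (75 mm by 178 mm) begins 61 mm behind the grasp point.
Start: joints at [1.113, 0.411, -0.013, 1.596, 0.006, 1.134, -0.082], TCP at [0.237, -0.578, 0.223] pointing down, gripper open.
Joint ranges: [-2.95, 2.95], [-0.29, 1.99], [-1.47, 1.44], [0.14, 2.54], [-1.03, 4.17], [0.13, 1.85], [-2.86, 2.86]. Speed limits (rad/s): [2.39, 2.39, 3.01, 3.01, 3.14, 3.14, 3.14].

INTERFACE

Orientations are given as a unit quaternion [x, y, z, w].
In Python, from bench import ctrl gives the robot as it stands. Calls block until the motion is done:
- ctrl.move_to(position, orientation): joint-space move of the TCP to a pose.
- ctrl.move_straight(position, ori=None, rate=0.15, max_force=None): straight line of the TCP; ori=None keeps the orientation; rate is the mean speed in m/s. With max_force (N) it stops when the force on the tool has changed by that much, and returns True; else False.
- ctrl.move_j(angles): joint-space move.
- ctrl.move_gripper(opening, squeeze=None): opening from 0.0 (shut) to 1.0 (fully open); squeeze is the grip in N (None keeps the last); returns when the fingers have stopped.
- ctrl.sleep(seconds).
- ctrl.solve_ik(position, orientation): joint angles nearest the present ones, or None.
- ctrl.sense(): the state.
- ctrl.get_image(name): name is "scene" or "top" or "wrist"; returns (picture, depth): 384x512x3 uint8, red, green, blue; 384x512 float32, m along the optical axis (not along the pixel's ray), 0 where there is no reading.
- ctrl.camera_params(name): a dict with "intrinsics" (3x3 intrinsics, pixels), "R" (3x3) and "t" (3): a world point X has camera coordinates R X + t; the wrist camera has in their place "T_tool_cam" (4x4, takes a point from camera to tool coordinates, whose origin is the TCP and whose axes are the tool frame's). Camera axes: x right, y down, z forward; pixel columns grow to the right and rows downward; lengths in m; the calibration is good to about 2 mm. A picture is of the moment at which its call begins: read the wrist's pose just before it. camera_params takes no time and is no camera call.
A pose or a line that the arm cannot do raises ctrl.MotionError and nothing moves.
- ctrl.sign_off(): hands the job in, once; it reports no verdict.
Trained networks look in the newest picture that a camera, given by its name, has taken for a name from the list of things; names that differ only in an ending like _2 or _b are one class to them, and where a whole thing is asked for, a point or a joint stands for the part that bears it (a point fixed in the world has none). Each returns a list of dicts, best first, with "score" (0 to 1); they miss things now and then, are a little off and sometimes report something else, mostly with a low value. They report only what shows in the picture. A call takes as long as a camera call.
- ctrl.regions_of(query, camera): "region" (384x512 bool, what is visible of it) and "xy" ([column, row] in pixels, amid what is visible of it).
The state is a dict: "time_s": time; "joint_pos": joint angles; "joint_velocities": joint speeds; "tau": joint torques, N m; "eef_pos": TCP position; "ee_rot": TCP orientation; "contact_force": force on the tool from outside, world axes, zero at the start; "torque": the same for the moment, N m; "width": opening from 0.0 (shut) to 1.0 (fully open).
Only numpy, scipy, OpenCV 4.12 (cv2) and the standard library are available. Lean on these libraries where they do the work, as an engineer would, in place of code of your own. Each camera call takes 0.05 s, during which the arm holds its last target. There are 200 camera calls.

TASK

Get the measuring rail ready: the blue input module has to be slid onto the rail from its open end, green terminals on the same side as those of the grey module, pushing the grey module up flush against the white head unit and closing all gaps until the orange spring catch snaps up behind the blue module and holds it. The asphalt core standing in the way on the rail's run-in belongs upright in the free well of the orange specimen tray. Leave the other cores, the jar and the brass weight standing where they are.

Things in the scene. Friction and masses are not known exactly. Their poses are not given: they have to be found in the camera images.
- rail: Fixed dark rail, bright guides. Origin on the table under the channel mouth's centre; +x = sliding-in direction. Base plate 60 wide, top z=12, x -95 to 165 mm: run-in apron for x<0, channel x 0 to 105: 39 wide inside, 51 outside, lips z 21 to 25, slot between them 28. Flared guides x -22 to 0, 56 wide narrowing to 39, z to 23. White head unit x 105 to 165, 60 wide, top z=95.
- rail_seat (a point): Fixed point on the channel floor where the centre of the blue module's underside must end (rail x=45, y=0, z=12 mm); axes as the rail.
- rail_mouth (a point): Point on the channel floor at the centre of the mouth (rail x=0, z=12 mm); axes as the rail.
- detent_spot (a point): Fixed point at the crest of the orange spring catch when up (rail x=22 mm, 4.5 mm over the channel floor). The catch is 14 wide, with a shallow ramp (22 deg) towards the mouth and a steep face towards the seat; a module pushed in rides over it (about 5 to 10 N).
- detent (a joint): Orange spring catch: 0 = fully up, up to 0.006 m = pressed down; springs back by itself.
- neighbour (a joint): Grey module captive on the rail, same shape as the blue one: 0 = flush against the head unit, grows (to 0.032 m) as it slides towards the mouth. It slides stiffly (about 1.5 N).
- neighbour_top (a point): Centre of the grey module's top, 87 mm over the table; axes as the rail. Green terminals on its -y side.
- module: Blue input module, loose, standing upright on the table. 40 long (x) by 46 wide (y) by 75 high; origin centre of underside. Underside is a black T-foot: plate 36 wide (y), 40 long, 6 thick, then a neck 24 wide up to z=16, above it the blue body 46 wide (z 16 to 75). Green terminal strip on top along its -y edge. When seated its x, y, z axes point as the rail's.
- module_terminals (a point): Centre of the green terminal strip on the blue module's top (module y=-15.5, z=76.5 mm).
- core: Asphalt core standing on the rail's run-in apron, cylinder 50 diameter, 80 high, about 0.4 kg; origin centre of underside.
- tray: Orange specimen tray, fixed, 90 (x) by 170 (y) by 30 high, walls and floor 5 thick, one divider making two wells about 80 x 77; origin centre of underside.
- tray_free (a point): Centre of the floor (5 mm over the table) of the free well, on the tray's -y side.
- stored_core: Asphalt core 50 diameter, 60 high, standing in the tray's other well (+y side); leave alone. Origin centre of underside.
- rail_core: Brownish asphalt core 50 diameter, 70 high, standing on the table beside the rail's mouth; leave alone. Origin centre of underside.
- jar: Sample jar with blue cap, 56 diameter, 85 high, leave alone. Origin centre of underside.
- weight: Brass calibration weight, 52 diameter, 72 high, leave alone. Origin centre of underside.
- gauge_stand: Dial gauge stand, fixed, tall obstacle: foot 80 x 70, column 210 high at x=+20 mm. Origin centre of underside.

How it is judged:
By the outcome, as a careful person would: the job done as asked, in the order asked, and still so for the second after the job is handed in, with the robot touching nothing.
It also fails if it takes over 59 s, if anything falls off the work surface, if the arm or the gripper's body presses on something with over 40 N, if the wrist force passes 120 N, or if a joint passes its speed limit or range.

## Working session

There is one attempt and no reset: what is moved stays moved. The work goes in short steps, each a Python script; the robot and the scene stay as the last script left them, time stands still between calls to the robot, and variables do not carry over. Pictures are saved under pics/ and viewed, about 8 in all and at most 12, crops included, and the job is handed in when it is done.

```bash
mkdir -p pics; ls; cat > h.py <<'E'
import numpy as np, cv2
from bench import ctrl
from scipy.spatial.transform import Rotation as Ro
def save(n,im): cv2.imwrite('pics/'+n,cv2.cvtColor(im,cv2.COLOR_RGB2BGR))
def cloud(name):
    s=ctrl.sense(); im,d=ctrl.get_image(name); p=ctrl.camera_params(name); K=np.array(p['intrinsics'])
    v,u=np.mgrid[:384,:512]; c=np.stack([(u-K[0,2])/K[0,0]*d,(v-K[1,2])/K[1,1]*d,d],-1)
    if 'R' in p: w=(c-np.array(p['t']))@np.array(p['R'])
    else:
        T=np.array(p['T_tool_cam']); w=c@T[:3,:3].T+T[:3,3]
        w=w@Ro.from_quat(s['ee_rot']).as_matrix().T+np.array(s['eef_pos'])
    w[d==0]=np.nan
    return im,d,w
def down(yaw): # tool x down, tool y (jaw) at yaw in world
    y=np.array([np.cos(yaw),np.sin(yaw),0]);x=np.array([0,0,-1.]);
    return Ro.from_matrix(np.stack([x,y,np.cross(x,y)],1)).as_quat()
E
python3 - <<'E'
from h import *
for n in ('top','scene'):
    im,d,w=cloud(n); save(n+'0.png',im); np.savez('/tmp/'+n,im=im,d=d,w=w)
    for q in ['rail','neighbour_top','module','core','tray','stored_core','rail_core','jar','weight','gauge_stand','module_terminals','detent']:
        for r in ctrl.regions_of(q,n)[:2]:
            g=r['region']; P=w[g]; P=P[~np.isnan(P[:,0])]
            if len(P)==0: continue
            z=np.percentile(P[:,2],95); t=P[P[:,2]>z-.008]
            print(n,q,round(r['score'],2),np.round(r['xy']),g.sum(),'topz %.3f'%z,'topctr',np.round((t.min(0)+t.max(0))/2,3),np.round(t.max(0)-t.min(0),3))
print({k:np.round(v,3) for k,v in ctrl.sense().items()})
E
```

```text
pics
top rail 0.65 [286. 183.] 317 topz 0.074 topctr [ 0.545 -0.073  0.072] [0.046 0.048 0.011]
top rail 0.6 [245. 201.] 1716 topz 0.098 topctr [0.446 0.022 0.097] [0.112 0.064 0.013]
top neighbour_top 0.76 [244. 208.] 299 topz 0.091 topctr [0.484 0.031 0.089] [0.043 0.047 0.011]
top neighbour_top 0.55 [395. 151.] 1115 topz 0.181 topctr [ 0.633 -0.36   0.193] [0.071 0.019 0.039]
top module 0.9 [125. 233.] 373 topz 0.079 topctr [0.404 0.358 0.077] [0.041 0.05  0.011]
top core 0.94 [243. 156.] 340 topz 0.096 topctr [0.618 0.049 0.093] [0.046 0.045 0.01 ]
top tray 0.83 [146. 172.] 1697 topz 0.032 topctr [0.583 0.324 0.045] [0.123 0.182 0.042]
top stored_core 0.61 [127. 158.] 385 topz 0.069 topctr [0.597 0.363 0.068] [0.05  0.049 0.013]
top stored_core 0.59 [241. 156.] 370 topz 0.096 topctr [0.62  0.05  0.093] [0.049 0.048 0.01 ]
top rail_core 0.54 [285. 180.] 341 topz 0.074 topctr [ 0.545 -0.073  0.071] [0.046 0.048 0.011]
top rail_core 0.48 [126. 232.] 333 topz 0.079 topctr [0.405 0.357 0.077] [0.039 0.048 0.011]
top jar 0.74 [124. 232.] 356 topz 0.079 topctr [0.404 0.358 0.077] [0.041
[... 1819 characters left out ...]
.97 [406. 229.] 639 topz 0.078 topctr [0.407 0.36  0.075] [0.046 0.045 0.009]
scene module_terminals 0.45 [228. 210.] 591 topz 0.072 topctr [ 0.548 -0.074  0.069] [0.052 0.049 0.01 ]
{'time_s': np.float64(1.3), 'joint_pos': array([ 1.113,  0.411, -0.013,  1.596,  0.006,  1.134, -0.082]), 'joint_velocities': array([-0.001,  0.001, -0.001, -0.001, -0.   , -0.001,  0.   ]), 'tau': array([ 1.0000e-03, -5.8775e+01,  6.4100e-01, -2.9138e+01, -5.4000e-02,
        1.1000e-02,  0.0000e+00]), 'eef_pos': array([ 0.237, -0.578,  0.223]), 'ee_rot': array([ 0.694,  0.137, -0.694,  0.137]), 'contact_force': array([-0.729,  0.146, -0.49 ]), 'torque': array([0.044, 0.001, 0.01 ]), 'width': np.float64(0.998)}
```

```bash
python3 - <<'E'
import cv2,numpy as np
a=cv2.imread('pics/top0.png')[110:270,80:440];b=cv2.imread('pics/scene0.png')[120:330,100:460]
r=lambda i:cv2.resize(i,None,fx=2.1,fy=2.1,interpolation=cv2.INTER_CUBIC)
v=np.vstack([r(a)[:330],r(b)]); print(v.shape); v=cv2.resize(v,(int(v.shape[1]*600/v.shape[0]),600)); cv2.imwrite('pics/c0.png',v)
E
```

```text
(771, 756, 3)
```

View pics/c0.png

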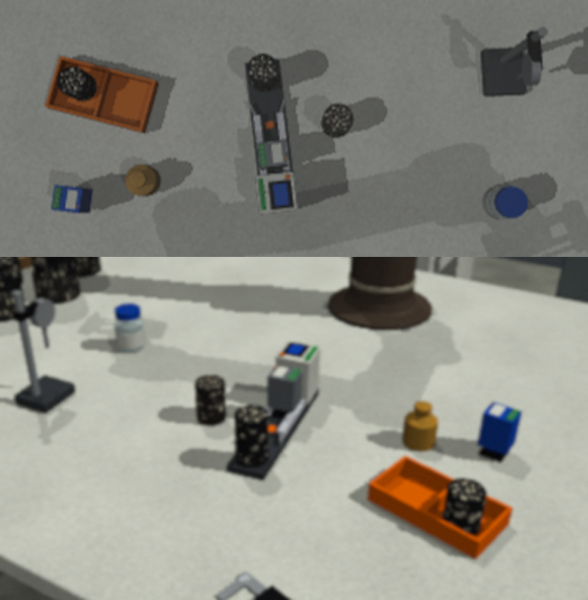

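```bash
python3 - <<'E'
from h import *
p=ctrl.camera_params('wrist'); print(np.round(p['T_tool_cam'],3)); print(np.round(p['intrinsics'],1))
s=ctrl.sense(); M=Ro.from_quat(s['ee_rot']).as_matrix(); print(M.round(2))
for yaw in (-171,9,60,99,-81):
    for P in ([.55,.05,.35],[.5,.3,.3]):
        q=ctrl.solve_ik(P,down(np.radians(yaw))); print(yaw,P,None if q is None else np.round(q,2))
E
```

```text
[[-0.001 -0.308  0.951 -0.162]
 [ 1.    -0.001  0.001  0.001]
 [ 0.     0.951  0.308 -0.084]
 [ 0.     0.     0.     1.   ]]
[[300.5   0.  257.1]
 [  0.  300.5 192.3]
 [  0.    0.    1. ]]
[[ 0.    0.38 -0.92]
 [-0.   -0.92 -0.38]
 [-1.    0.   -0.  ]]
-171 [0.55, 0.05, 0.35] [-1.1   0.38  1.27  1.63 -0.37  1.4  -2.77]
-171 [0.5, 0.3, 0.3] [ 0.19  0.56 -1.23  1.54  0.53  1.42  2.23]
9 [0.55, 0.05, 0.35] [ 0.43  0.29 -0.77  1.54  0.21  1.39 -0.21]
9 [0.5, 0.3, 0.3] [ 0.12  0.48 -1.06  1.55  0.42  1.37 -0.83]
60 [0.55, 0.05, 0.35] [ 0.46  0.3  -0.83  1.54  0.23  1.39  0.67]
60 [0.5, 0.3, 0.3] [ 0.14  0.5  -1.11  1.54  0.45  1.38  0.04]
99 [0.55, 0.05, 0.35] [ 0.53  0.33 -0.93  1.54  0.27  1.41  1.31]
99 [0.5, 0.3, 0.3] [ 0.2   0.57 -1.25  1.54  0.54  1.42  0.65]
-81 [0.55, 0.05, 0.35] [ 0.32  0.26 -0.62  1.55  0.15  1.38 -1.73]
-81 [0.5, 0.3, 0.3] [ 0.07  0.44 -0.97  1.55  0.37  1.35 -2.35]
```

```bash
cat >> h.py <<'E'
def rect(P,zlo,zhi,c,r):
    m=(P[...,2]>zlo)&(P[...,2]<zhi)&(np.hypot(P[...,0]-c[0],P[...,1]-c[1])<r)
    X=P[m][:,:2]; (a,b),(w,h),t=cv2.minAreaRect((X*1000).astype(np.float32)); 
    return np.round([a,b,w,h,t],1), len(X), np.round(np.median(P[m][:,2]),4)
E
python3 - <<'E'
from h import *
ctrl.move_j([-0.08,.35,0,1.6,0,1.2,0.0])
for i,P in enumerate(([.54,.05,.2],[.5,.31,.2])):
    ctrl.move_to(P,down(np.radians(9))); ctrl.sleep(.2)
    im,d,w=cloud('wrist'); save(f'w{i}.png',im); np.savez(f'/tmp/w{i}',im=im,d=d,w=w)
    print(np.round(ctrl.sense()['joint_pos'],2),ctrl.sense()['time_s'])
    if i==0: L=[('core',.088,.1,(.622,.05),.05),('neigh',.078,.0935,(.487,.032),.034),('head',.0955,.105,(.43,.02),.06),('railcore',.065,.08,(.548,-.073),.05)]
    else: L=[('module',.070,.085,(.407,.358),.05),('tray',.025,.036,(.585,.324),.13),('stored',.06,.075,(.6,.363),.05),('weight',.06,.08,(.44,.248),.05)]
    for n,*a in L:
        try: print(n,*rect(w,*a))
        except Exception as e: print(n,e)
E
python3 -c "
import cv2,numpy as np
v=np.hstack([cv2.imread('pics/w%d.png'%i)[:, 56:456] for i in (0,1)]);cv2.imwrite('pics/w.png',v)"
```

```text
[-0.14  0.29 -0.05  1.82  0.02  1.02 -0.04] 4.4667
core [620.1  47.2  48.8  49.6  15.5] 2009 0.0922
neigh [484.7  28.6  40.4  46.2   8.1] 1974 0.0875
head [423.5  19.6  58.5  58.1   8.5] 2230 0.0963
railcore [546.1 -76.4  48.7  48.7   3.4] 1344 0.0703
[-0.52  0.38 -0.16  1.71  0.07  1.06 -0.54] 5.7417
module [405.3 355.8  46.1  40.7  84.3] 2204 0.0755
tray [584.2 323.1 170.2  90.8  76.9] 2559 0.0298
stored [598.  360.8  49.2  49.2  64.7] 2010 0.0651
weight [440.2 246.5  25.7  27.   34.2] 512 0.0707
```

View pics/w.png

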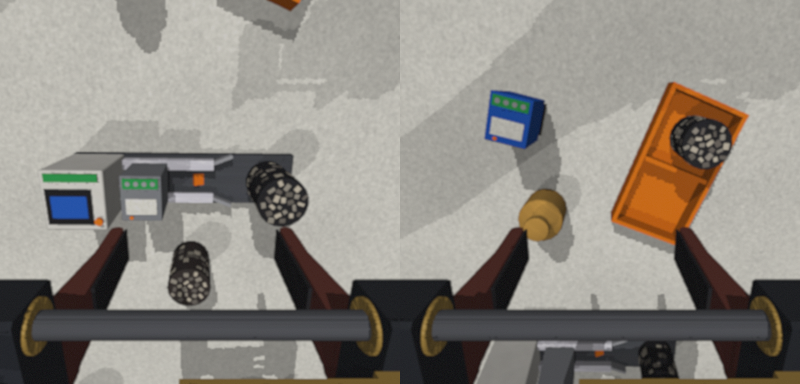

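```bash
python3 - <<'E'
from h import *
o=down(np.radians(-13.1)); c=np.array([.6201,.0472]); t=np.array([.5749,.2829])
ctrl.move_to([*c,.15],o); ctrl.move_straight([*c,.057],rate=.12)
ctrl.move_gripper(0,squeeze=25); print('w',ctrl.sense()['width']*88)
ctrl.move_straight([*c,.16],rate=.2); print(ctrl.sense()['width']*88,ctrl.sense()['contact_force'])
ctrl.move_straight([*t,.16],rate=.25)
ctrl.move_straight([*t,.065],rate=.15)
print(ctrl.move_straight([*t,.049],rate=.03,max_force=5),ctrl.sense()['eef_pos'])
ctrl.move_gripper(.85); ctrl.move_straight([*t,.17],rate=.2)
ctrl.move_to([.47,.31,.2],down(np.radians(9))); ctrl.sleep(.1)
im,d,w=cloud('wrist'); save('w2.png',im)
print('core',*rect(w,.08,.09,t,.05)); print('module',*rect(w,.07,.085,(.405,.356),.045))
print('stored',*rect(w,.06,.075,(.598,.361),.045),ctrl.sense()['time_s'])
E
```

```text
w 49.68646365207223
50.08382792956691 [-1.23145634 -0.99660486 -5.59627104]
True [0.5750018  0.28281448 0.04999501]
core [576.7 284.8  43.5  50.1  46.7] 1692 0.0852
module [405.1 355.8  46.1  40.3  84.6] 2162 0.0755
stored [597.6 361.2  49.2  49.2  19.6] 2024 0.0651 13.5583
```

```bash
cat >> h.py <<'E'
A=np.radians(8.4); ex=-np.array([np.cos(A),np.sin(A)]); ey=np.array([np.sin(A),-np.cos(A)]); O=np.array([.5571,.0393])
oR=down(np.radians(98.4))
def rp(x,y=0,z=.038): return [*(O+ex*x+ey*y),z]
def tor():
    s=ctrl.sense(); p=np.array(s['eef_pos']); f=np.array(s['contact_force'])
    return 't %.1f x %.2f y %.2f z %.2f  F %.1f %.1f %.1f w %.1f'%(s['time_s'],(p[:2]-O)@ex*1e3,(p[:2]-O)@ey*1e3,p[2]*1e3,f[:2]@ex,f[:2]@ey,f[2],s['width']*88)
E
python3 - <<'E'
from h import *
m=[.4052,.3558]; o=down(np.radians(84.4))
ctrl.move_to([*m,.15],o); ctrl.move_straight([*m,.026],rate=.12)
ctrl.move_gripper(0,squeeze=40); print(tor())
ctrl.move_straight([*m,.15],rate=.2); print(tor())
ctrl.move_to(rp(-.06,0,.15),oR)
ctrl.move_straight(rp(-.06,0,.05),rate=.15); print(tor())
print(ctrl.move_straight(rp(-.06,0,.036),rate=.02,max_force=4),tor())
im,d,w=cloud('scene'); save('s2.png',im[150:280,180:350].repeat(4,0).repeat(4,1))
E
```

```text
t 16.3 x 103.78 y -335.55 z 26.28  F 0.5 -1.3 2.0 w 46.1
t 17.1 x 104.65 y -334.59 z 148.90  F 0.6 -0.7 -2.4 w 46.3
t 19.3 x -60.69 y -0.41 z 50.83  F 0.3 0.1 -1.7 w 46.0
True t 19.9 x -60.05 y 0.06 z 38.30  F -0.2 0.7 3.9 w 46.2
```

View pics/s2.png

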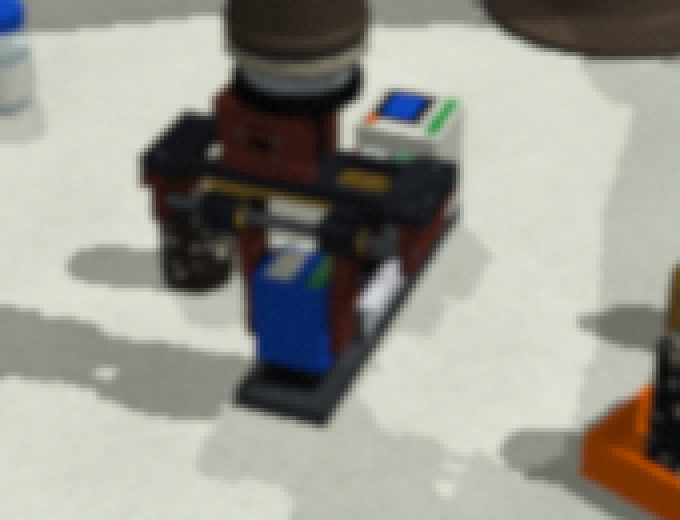

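```bash
python3 - <<'E'
from h import *
for x in (-.035,-.02,-.01,0.0,.01):
    r=ctrl.move_straight(rp(x,0,.0382),rate=.04,max_force=18); print(r,tor())
    if r: break
E
```

```text
False t 20.6 x -34.13 y 0.06 z 38.29  F 1.2 0.3 7.5 w 46.1
False t 21.2 x -19.15 y 0.02 z 38.30  F -0.1 0.2 7.0 w 46.0
False t 21.6 x -9.27 y -0.01 z 38.30  F -0.5 0.0 7.3 w 45.7
False t 22.0 x 0.10 y -0.04 z 38.28  F -2.9 0.1 5.6 w 45.9
False t 22.4 x 10.57 y 0.02 z 38.28  F -1.7 -1.1 7.1 w 46.0
```

```bash
python3 - <<'E'
from h import *
for x in (.025,.035,.041):
    r=ctrl.move_straight(rp(x,0,.0382),rate=.03,max_force=25); print(r,tor())
r=ctrl.move_straight(rp(.052,0,.0382),rate=.02,max_force=25); print(r,tor())
E
```

```text
False t 23.0 x 25.70 y 0.02 z 38.28  F -1.8 0.7 6.9 w 46.1
False t 23.5 x 35.52 y -0.05 z 38.26  F -3.3 -0.4 7.1 w 45.8
False t 23.9 x 41.26 y -0.05 z 38.26  F -2.5 -0.2 5.7 w 46.1
True t 24.3 x 44.75 y -0.06 z 38.44  F -2.5 -0.2 -0.5 w 46.0
```

```bash
python3 - <<'E'
from h import *
ctrl.sleep(.2); print(tor())
ctrl.move_gripper(.85); print(tor())
ctrl.move_straight(rp(.045,0,.2),rate=.2)
ctrl.move_to([.54,.05,.2],down(np.radians(9))); ctrl.sleep(.1)
im,d,w=cloud('wrist'); np.savez('/tmp/w3',im=im,w=w); save('w3.png',cv2.resize(im[130:250,70:350],None,fx=2.8,fy=2.8,interpolation=cv2.INTER_CUBIC))
def R(P):
    q=P.copy();q[...,0]=(P[...,:2]-O)@ex;q[...,1]=(P[...,:2]-O)@ey;return q
q=R(w)
hsv=cv2.cvtColor(im,cv2.COLOR_RGB2HSV)
for n,a in (('both',(.08,.094,(.065,0),.05)),('head',(.0955,.105,(.135,0),.055)),('tops',(.085,.09,(.065,0),.05))): print(n,*rect(q,*a))
m=(hsv[...,0]>5)&(hsv[...,0]<18)&(hsv[...,1]>180)&(q[...,2]<.03)&(abs(q[...,1])<.03)&(q[...,0]<.06)&(q[...,0]>-.05)
P=q[m]; print('orange',len(P), P.min(0) if len(P) else '',P.max(0) if len(P) else '', np.median(P,0))
print('railcore',*rect(w,.065,.08,(.546,-.076),.05)); print(tor())
E
```

```text
t 24.5 x 44.66 y -0.12 z 38.43  F 0.1 0.2 -3.2 w 46.3
t 25.1 x 42.68 y -0.27 z 39.43  F 1.0 0.1 0.4 w 75.0
both [69.8 -0.2 89.3 57.5  0.1] 4031 0.0875
head [135.   -0.2  58.4  58.    0.5] 2255 0.0963
tops [65.6 -0.2 81.1 56.8  0.2] 3750 0.0875
orange 111 [ 0.01284614 -0.00659578  0.01153703] [0.02375849 0.00725811 0.0172667 ] [0.0188801  0.00010783 0.0145152 ]
railcore [546.1 -76.8  48.   50.1   9.3] 1346 0.0703
t 27.6 x 15.47 y -12.97 z 199.84  F 0.3 0.3 -1.1 w 74.9
```

View pics/w3.png

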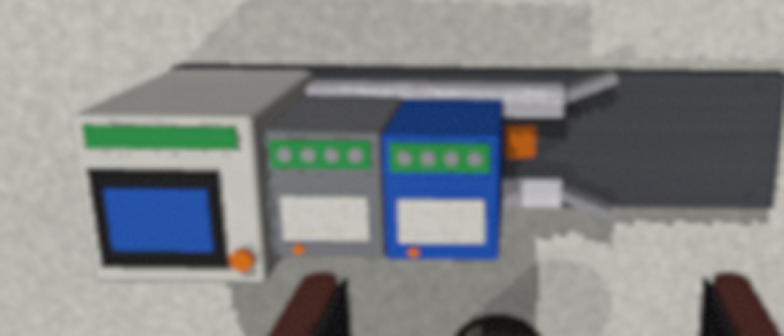

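```bash
python3 - <<'E'
from h import *
ctrl.move_gripper(0,squeeze=20)
ctrl.move_to(rp(-.01,0,.12),oR); ctrl.move_straight(rp(-.01,0,.038),rate=.15); ctrl.sleep(.1);print(tor())
r=ctrl.move_straight(rp(.022,0,.038),rate=.025,max_force=14); print(r,tor())
ctrl.move_straight(rp(-.01,0,.038),rate=.1); ctrl.move_straight(rp(-.01,0,.16),rate=.2); print(tor())
ctrl.move_to([.54,.05,.2],down(np.radians(9))); ctrl.sleep(.1)
im,d,w=cloud('wrist'); q=w.copy();q[...,0]=(w[...,:2]-O)@ex;q[...,1]=(w[...,:2]-O)@ey
hsv=cv2.cvtColor(im,cv2.COLOR_RGB2HSV)
top=(q[...,2]>.084)&(q[...,2]<.09)&(abs(q[...,1])<.02)
b=top&(q[...,0]<.08)&(q[...,0]>0)&(hsv[...,0]>105)&(hsv[...,0]<130)&(hsv[...,1]>150)
print('blue x',np.percentile(q[b][:,0],[1,99])*1e3)
g=np.sort(q[top][:,0])*1e3; print('top x',g[5],g[-5],'max gap',np.diff(g[5:-5]).max())
m=(hsv[...,0]>5)&(hsv[...,0]<18)&(hsv[...,1]>180)&(q[...,2]<.03)&(abs(q[...,1])<.03)&(q[...,0]<.06)&(q[...,0]>-.05)
P=q[m]; print('orange z by x',[(x,round(np.median(P[abs(P[:,0]*1e3-x)<1][:,2])*1e3,1)) for x in (14,17,20,22,23)])
ctrl.get_image('top'); print(tor())
im,d,w=cloud('scene'); save('s4.png',im[110:320,90:450].repeat(2,0).repeat(2,1))
save('w4.png',im)
E
```

```text
t 30.9 x -10.91 y -0.07 z 39.17  F -0.4 -0.0 -0.2 w 0.5
True t 31.8 x 13.44 y -0.02 z 38.40  F -1.9 -0.8 2.0 w 0.5
t 33.0 x -9.10 y 0.20 z 159.09  F 0.1 -0.1 0.3 w 0.4
blue x [25.24987661 65.02622841]
top x 25.20223420866066 105.94130539791783 max gap 0.8842191684121161
orange z by x [(14, np.float64(13.2)), (17, np.float64(14.6)), (20, np.float64(15.0)), (22, np.float64(16.3)), (23, np.float64(15.1))]
t 34.5 x 15.45 y -12.95 z 199.68  F -0.2 0.0 1.3 w 0.3
```

View pics/s4.png

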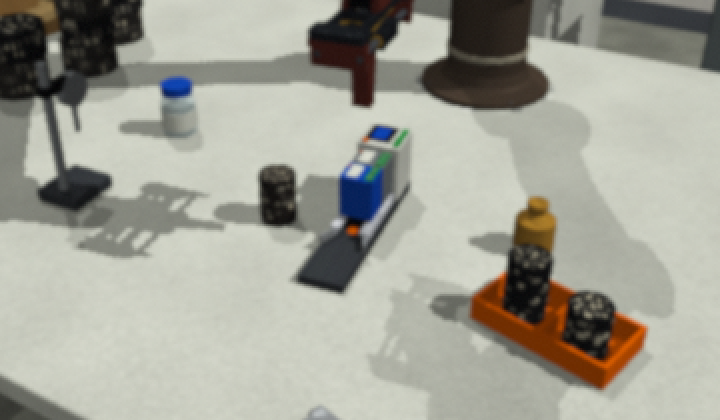

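All in place: blue spans rail x 25–65 mm, the catch crest is at z 16.3 mm (up), and the core stands upright in the tray. Handing in.

```bash
python3 -c "
from h import *
ctrl.sign_off()"
```

```text
the job is handed in; nothing more can be done
```

The job is done and handed in at about 34.5 s of robot time.

**What I did:**
- I moved the asphalt core from the run-in into the free well of the tray.
- I then slid the blue module onto the rail from its open end, terminals on the same side as the grey module's. It pushed the grey module up to the head unit.
- A second push from behind with closed fingers hit its stop, and I then moved the arm clear.

**Last checks:**
- **Blue module:** it spans rail x 25.2–65.0 mm, against 25–65 mm wanted. The two module tops reach from 25.2 to 105.9 mm with no visible gap.
- **Spring catch:** its crest measured z = 16.3 mm, against 16.5 mm when fully up.
- **Asphalt core:** its top measured z = 85 mm, which is upright on the tray floor. The measured outline was slightly clipped (43.5 × 50 mm).
- **Things to leave alone:** the stored core and the core beside the rail measured within 0.5 mm of where they started. I checked the jar and brass weight only by eye in the last picture, and they looked untouched.

The final push into the seat stopped on the 25 N force limit at x = 44.75 mm. The gripper sprang back about 2 mm on release, so I pushed again; the module did not follow it back. No check failed.

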